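Set the air for blowing out an opened watch

TASK

Push the round cushion with the opened watch along the deck of the air blow-off station, flat on the deck and without lifting it, until it is fully home in the curved rod rest in front of the nozzle. Then take the black crank handle of the red valve wheel, wind the valve clockwise until it is closed against its stop, back it off exactly two full turns, and finish still gripping the handle there, so that the setting cannot creep while I tighten the lock nut. Leave the other things on the bench where they are.

Things in the scene. Friction and masses are not known exactly. Their poses are not given: they have to be found in the camera images.
- cushion_center (a point): Centre (half-way up, 9 mm above the deck) of the loose round casing cushion on the station's deck: black foot, blue top, upright sides, 75 mm across, 18 mm high, about 0.1 kg, friction on the deck about 0.6. An opened steel watch, 39 mm across, is fixed on it, its top 25.5 mm above the deck. z up.
- station: The fixed blow-off station: aluminium deck plate 190 mm along its x, 360 mm along its y; origin at the plate's centre on the bench, deck top 8 mm up, bead 2 mm high on all edges but the -y end. Rest, nozzle, valve and a grey air tank (to 72 mm above the deck) follow toward +y. The cushion starts on the -y half: local y -135 to -80 mm, x within 22 mm of the middle.
- rest_center (a point): Where the cushion's centre lies, seen from above, when it is home; this point is on the deck's top. Axes as the station's. The rest is a bent 10 mm steel rod on the deck: an arc of inner radius 39.5 mm about this point, spanning about 136 degrees round its +y side, open to -y, its middle 6.5 mm and its top 11.5 mm above the deck.
- nozzle_tip (a point): Tip of the brass air nozzle, fixed; it points down at the rest from the +y side. Its steel tube comes from the valve and rises to 65 mm above the deck at most. Nothing hangs over the cushion; behind the station the flat head of the bench lamp hangs 0.29 m above the bench, its near edge at world x = 0.66, from y = -0.26 to 0.17: keep wrist and gripper clear of it.
- wheel_center (a point): Centre of the red valve handwheel, on the vertical valve axis in the plane of the rim (radius 42 mm to the middle of a 10 mm thick rim; three spokes). It lies 115 mm on the +y side of rest_center, 110 mm above the deck when closed, rising 1.5 mm per turn of opening. The axes turn with the wheel: the crank handle stands at this frame's -y.
- valve_wheel (a joint): Angle of the valve wheel, rad: 0 = closed, against the hard stop; grows as it opens (anticlockwise from above); two turns open = 12.57; at most 25. It starts between 1.2 and 5.8. At 0 and at every whole turn the crank handle stands on the station's -y side of the valve axis, toward the nozzle. It stays where it is left; turning it takes about 2 N at the handle.
- crank_handle: Upright black crank handle on the wheel's rim, free to spin on its own vertical axis: round, 18 mm thick, 38 mm high; origin half-way up, 27 mm above the wheel's plane, 42 mm from the valve axis. Its foot is 3 mm above the top of the rim; beside it only the wheel's hub nut, on the axis, stands higher (14 mm above the wheel's plane).
- bench_brush: the bench brush with the red handle, 137 mm long (origin: centre of its underside). Leave it alone.
- blue_canister: the blue round canister, 66 mm across and 58 mm high (origin: centre of its underside). Leave it alone.
- screwdriver_1: the small screwdriver with the red cap, 105 mm long, lying on the bench (origin: centre of its underside). Leave it alone.
- movement_holder: the grey metal movement holder, 31 x 67 x 11 mm (origin: centre of its underside). Leave it alone.
- round_tin: the small round metal tin, 35 mm across and 12 mm high (origin: centre of its underside). Leave it alone.

How it is judged:
By the outcome, as a careful person would: the job done as asked, in the order asked, and still so for the second after the job is handed in, while the arm keeps its last pose, push and grip.
It also fails if it takes over 72 s, if anything falls off the work surface, if the arm or the gripper's body presses on something with over 40 N, if the wrist force passes 120 N, or if a joint passes its speed limit or range.

ROBOT

A 6-joint arm with a two-finger parallel gripper is mounted at the origin on a cart in front of the work surface, level with it; the furniture and walls round the work are solid. World frame = base frame: x ahead of the robot, y to its left, z up, the work surface at z = 0. Lengths are in m, angles in degrees, forces in N, time in s.
With the tool pointing down it reaches from about 0.25 to 0.725 m from the base axis. Payload 9.7 kg.
Tool frame: the origin (TCP) lies at the centre of the arm's flange, where the gripper is bolted on; the fingertips stand 173 mm ahead of it and the grasp point (between the pads) lies bot.grip_depth ahead of it (bot.grip_depth is the distance from the TCP to the grasp point, in m); z points along the fingers, y is the direction in which the jaws open and shut (so a half turn about z gives the same grasp; the last joint's range is limited). The gripper opens to 85 mm and grips with 20 to 120 N. Pads are 22 mm wide; open, the fingers measure 114 mm over their backs; the gripper's body (76 mm by 85 mm) begins 54 mm behind the grasp point. The pads swing forward as they close: fully open they stand 13 mm farther back than shut.
Start: joints at [63.484, 4.979, 10.078, 95.1, 0, 90], TCP at [0.246, 0.492, 0.405] pointing down, gripper open.
Joint ranges: [-179.16, 179.16], [-48.56, 103.87], [-65.8, 70.77], [-126.05, 130.52], [-82.76, 87.17], [-180, 180]. Speed limits (degrees/s): [127.2, 127.2, 147.25, 180, 180, 180].

INTERFACE

Orientations are given as [roll, pitch, yaw] about the fixed x, y, z axes, in that order (R = Rz(yaw) Ry(pitch) Rx(roll)).
In Python, from workcell import status, viewer, bot gives the robot as it stands. The module is installed in compiled form; this text tells all that it offers.
- The arm moves only by the tool move_arm, never from a script. Its argument "commands" is a list of rows, each an object with "claw": the gripper's target within -1 to 1 (fully open at 1, half-way at 0, shut at -1); "travel": the shift along the tool's x, y, z in cm, a list of three; "turn": the turn about the tool's z in degrees. A call has 1 to 5 rows; each row shifts and turns the commanded pose from where the row before left it, along the tool's axes as they then stand; what a row does not reach is not made up. A row lasts 1/12 s, in which the tool goes at most 41.7 mm and 7.16 degrees, less where a joint would pass 70% of its speed; a pose out of reach is approached as far as the arm can. A call is refused whole if a number of a shift passes 4.17 or a number of a turn 7.16, either way. A call with a gripper value outside its range is refused whole. The fingers move at their own pace and stop on an object; "squeeze" is the grip in N (left out, the last holds). Time passes only in rows, so rows that do not move let the fingers close. It gives the time, the measured TCP pose, the force and the opening at its end, in the units of the state.
- status.get_obs(): the state, without advancing time (a new reading comes with each control period).
- viewer.camera(name): name is "scene" or "top" or "wrist"; returns the picture (384x512x3 uint8, blue, green, red); there is no depth.
- viewer.camera_params(name): a dict with "camera_matrix" (3x3 intrinsics, pixels), "D" ([k1, k2, p1, p2, k3] as OpenCV has them; the pictures are not rectified), "xyz" and "rotation" of the camera in the world. Camera axes: x right, y up, looking along -z (the intrinsics and any distortion apply to the point x, -y, -z); pixel columns grow to the right and rows downward; lengths in m; the calibration is good to about 2 mm. A picture is of the moment at which its call begins: read the wrist's pose just before it. camera_params takes no time and is no camera call; for the wrist camera it gives the pose at the moment of the call.
- bot.job_done(): hands the job in, once; it reports no verdict.
The state is a dict: "time": time; "q": joint angles; "qd": joint speeds; "joint_efforts": joint torques, N m; "ee_pos": TCP position; "tcp_rot": TCP orientation; "wrist_force": force on the tool from outside, world axes, zero at the start; "torque": the same for the moment, N m; "opening": finger opening in m.
Only numpy, scipy, OpenCV 4.12 (cv2) and the standard library are available. Lean on these libraries where they do the work, as an engineer would, in place of code of your own. Each camera call takes 0.05 s, during which the arm holds its last target.

## Working session

There is one attempt and no reset: what is moved stays moved. The work goes in short steps, Python scripts to look and compute and a tool call to move; the robot and the scene stay as the last step left them, time stands still between calls to the robot, and variables do not carry over. Pictures are saved under pics/ and viewed, and the job is handed in when it is done.

Besides the shell and the picture viewer there is one more tool, called after "Request:" as a command line: name --argument value ..., lists and objects as JSON in quotes. move_arm: Moves the arm, as the interface text tells. Its arguments: {"type":"object","properties":{"commands":{"type":"array"},"squeeze":{"type":"number"}},"required":["commands"]}

```bash
mkdir -p pics; ls
python3 - <<'E'
from workcell import status, viewer, bot
import cv2,numpy as np
np.set_printoptions(precision=4,suppress=True)
print(bot.grip_depth)
for n in ["scene","top"]:
    im=viewer.camera(n); cv2.imwrite(f"pics/{n}0.png",im)
    p=viewer.camera_params(n); print(n,p)
print(status.get_obs())
E
```

```text
pics
0.1547
scene {'camera_matrix': array([[391.043 ,   0.    , 255.1124],
       [  0.    , 391.043 , 189.1642],
       [  0.    ,   0.    ,   1.    ]]), 'D': array([-0.0772,  0.    ,  0.    ,  0.    ,  0.    ]), 'xyz': array([-0.0028, -0.7294,  0.6309]), 'rotation': array([ 61.651 ,  -0.6027, -33.3772])}
top {'camera_matrix': array([[497.4204,   0.    , 254.9359],
       [  0.    , 497.4204, 201.3672],
       [  0.    ,   0.    ,   1.    ]]), 'D': array([-0.2232,  0.    ,  0.    ,  0.    ,  0.    ]), 'xyz': array([0.2599, 0.025 , 1.7305]), 'rotation': array([  9.6681,   0.3381, -89.9136])}
{'time': 0.1, 'q': array([63.4848,  5.0081, 10.0403, 95.1001, -0.0017, 90.0022]), 'qd': array([-0.0341,  0.0048,  0.0374, -0.0014,  0.0432, -0.1115]), 'joint_efforts': array([  0.0013, -52.1563,  46.5653,   0.016 ,   0.0001,   0.    ]), 'ee_pos': array([0.2455, 0.4922, 0.4041]), 'tcp_rot': array([-179.9321,    0.0017,  153.4825]), 'wrist_force': array([0.2579, 0.6887, 0.3283]), 'torque': array([-0.0496, -0.063 , -0.0501]), 'opening': 0.08562019755100808}
```

View pics/scene0.png

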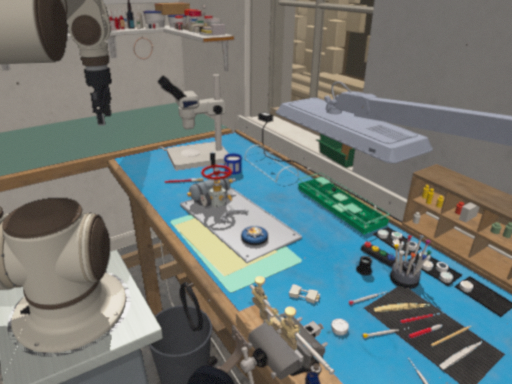

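View pics/top0.png

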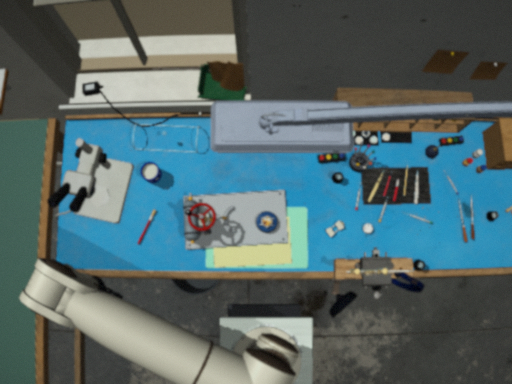

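The scene view shows the station at about (245,210), with the cushion at (255,236) and the red wheel at (217,172). The top view has the cushion at (267,221) and the wheel at (202,217). I'll zoom in on both.

```bash
cat > h.py <<'E'
import cv2,numpy as np
from scipy.spatial.transform import Rotation as R
np.set_printoptions(precision=4,suppress=True)
def ray(p,uv):
    uv=np.array(uv,float).reshape(-1,1,2)
    n=cv2.undistortPoints(uv,p['camera_matrix'],p['D'],None,None,None).reshape(-1,2)
    d=np.c_[n[:,0],-n[:,1],-np.ones(len(n))]
    return d@R.from_euler('xyz',p['rotation'],degrees=True).as_matrix().T
def plane(p,uv,z):
    d=ray(p,uv); o=np.array(p['xyz']); return o+d*((z-o[2])/d[:,2])[:,None]
def proj(p,X):
    X=np.array(X,float).reshape(-1,3)
    c=(X-p['xyz'])@R.from_euler('xyz',p['rotation'],degrees=True).as_matrix()
    c=c*[1,-1,-1]
    return cv2.projectPoints(c,np.zeros(3),np.zeros(3),p['camera_matrix'],p['D'])[0].reshape(-1,2)
E
python3 - <<'E'
import cv2
a=cv2.imread('pics/top0.png')[180:275,170:320]; cv2.imwrite('pics/topz.png',cv2.resize(a,None,fx=5.2,fy=5.2,interpolation=cv2.INTER_CUBIC))
a=cv2.imread('pics/scene0.png')[140:265,160:310]; cv2.imwrite('pics/scenez.png',cv2.resize(a,None,fx=4.8,fy=4.8,interpolation=cv2.INTER_CUBIC))
E
```

```text
(no output)
```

View pics/topz.png

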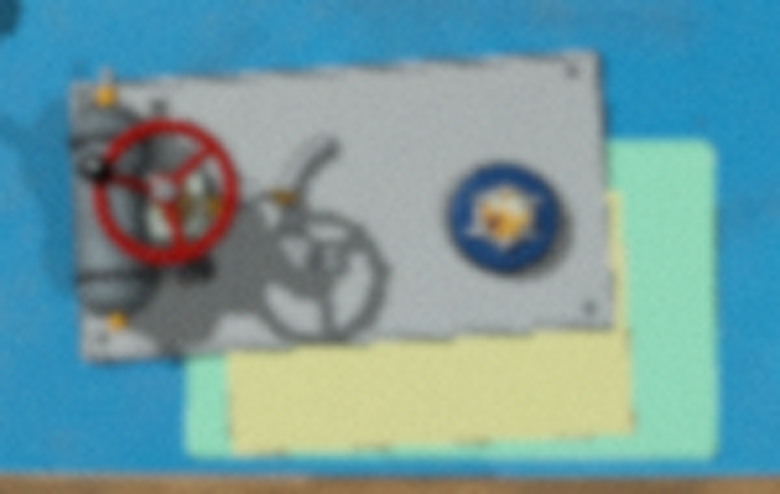

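View pics/scenez.png

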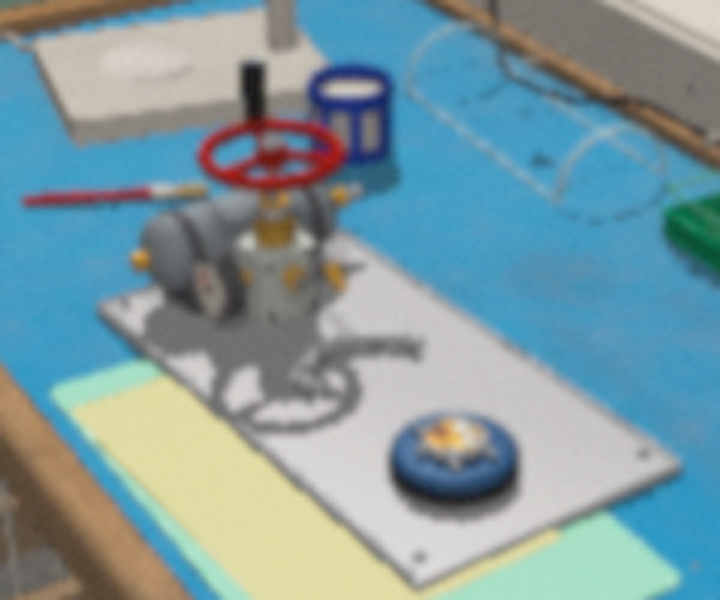

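Run:
```python
from h import *
from workcell import viewer
T=viewer.camera_params('top');S=viewer.camera_params('scene')
def tz(a): return (np.array(a,float)+.5)/5.2-.5+[170,180]
def sz(a): return (np.array(a,float)+.5)/4.8-.5+[160,140]
c=plane(T,tz([(72,85),(82,362),(612,330),(597,55)]),.010);print('corners top\n',c)
print(c.mean(0),np.linalg.norm(np.roll(c,-1,0)-c,axis=1))
e=c[0]-c[3]; print('ydir',np.degrees(np.arctan2(e[1],e[0])),np.degrees(np.arctan2(*(c[1]-c[2])[1::-1])))
cs=plane(S,sz([(98,308),(415,588),(682,465)]),.010);print('scene corners',cs)
for n,P in(('top',T),('scene',S)):
    im=cv2.imread(f'pics/{n}0.png');hsv=cv2.cvtColor(im,cv2.COLOR_BGR2HSV)
    red=(((hsv[...,0]<8)|(hsv[...,0]>172))&(hsv[...,1]>130)).astype('uint8')
    x0,y0,x1,y1=(185,198,220,236) if n=='top' else(195,160,236,184)
    m=np.zeros_like(red);m[y0:y1,x0:x1]=red[y0:y1,x0:x1]
    ct=max(cv2.findContours(m,cv2.RETR_EXTERNAL,cv2.CHAIN_APPROX_NONE)[0],key=len)
    w=plane(P,ct.reshape(-1,2),.123)
    (a,b),r=cv2.minEnclosingCircle((w[:,:2]*1000).astype('float32'));print(n,'wheel z.123',a,b,r)
    bl=((hsv[...,0]>100)&(hsv[...,0]<125)&(hsv[...,1]>120)&(hsv[...,2]<150)).astype('uint8')
    x0,y0,x1,y1=(252,205,285,237) if n=='top' else(235,220,275,252)
    m=np.zeros_like(red);m[y0:y1,x0:x1]=bl[y0:y1,x0:x1]
    ct=max(cv2.findContours(m,cv2.RETR_EXTERNAL,cv2.CHAIN_APPROX_NONE)[0],key=len)
    w=plane(P,ct.reshape(-1,2),.022)
    (a,b),r=cv2.minEnclosingCircle((w[:,:2]*1000).astype('float32'));print(n,'cushion',a,b,r, cv2.contourArea(ct))
print('handle top', plane(T,tz([(92,168)]),.17), plane(S,sz([(254,64)]),.17))
print('lamp')
```

```text
corners top
 [[ 0.5723  0.2883  0.01  ]
 [ 0.3841  0.2772  0.01  ]
 [ 0.4065 -0.0768  0.01  ]
 [ 0.5931 -0.0682  0.01  ]]
[0.489  0.1051 0.01  ] [0.1885 0.3547 0.1868 0.3571]
ydir 93.32989229573816 93.61007907923778
scene corners [[ 0.3845  0.273   0.01  ]
 [ 0.4064 -0.0793  0.01  ]
 [ 0.5935 -0.0684  0.01  ]]
top wheel z.123 482.6285095214844 211.55282592773438 46.918155670166016
top cushion 480.16461181640625 -5.223178863525391 33.93977737426758 273.5
scene wheel z.123 480.10089111328125 212.1411590576172 52.983558654785156
scene cushion 479.1471862792969 -7.536405086517334 34.428672790527344 86.0
handle top [[0.4916 0.2501 0.17  ]] [[0.489  0.2401 0.17  ]]
lamp
```

Request:
move_arm --commands '[{"claw": 0.1, "travel": [0, 0, 0], "turn": 6.7}, {"claw": 0.1, "travel": [0, 0, 0], "turn": 6.7}, {"claw": 0.1, "travel": [0, 0, 0], "turn": 6.7}, {"claw": 0.1, "travel": [0, 0, 0], "turn": 6.7}, {"claw": 0.1, "travel": [0, 0, 0], "turn": 6.7}]'

```text
time: 0.52
ee_pos: [0.2455, 0.4921, 0.4043]
tcp_rot: [-180.0, 0.0, 119.7]
wrist_force: [0.8, 0.0, 1.0]
opening: 0.0472
```

Request:
move_arm --commands '[{"claw": 0.1, "travel": [0, 0, 0], "turn": 6.7}, {"claw": 0.1, "travel": [0, 0, 0], "turn": 6.7}, {"claw": 0.1, "travel": [0, 0, 0], "turn": 6.7}, {"claw": 0.1, "travel": [0, 0, 0], "turn": 6.5}, {"claw": 0.1, "travel": [0, 0, 0], "turn": 0}]'

```text
time: 0.93
ee_pos: [0.2455, 0.4921, 0.4043]
tcp_rot: [-180.0, 0.0, 93.1]
wrist_force: [-0.6, -0.2, 0.5]
opening: 0.0468
```

Request:
move_arm --commands '[{"claw": 0.1, "travel": [-3.7, 1.3, 0], "turn": 0}, {"claw": 0.1, "travel": [-3.7, 1.3, 0], "turn": 0}, {"claw": 0.1, "travel": [-3.7, 1.3, 0], "turn": 0}, {"claw": 0.1, "travel": [-3.7, 1.3, 0], "turn": 0}, {"claw": 0.1, "travel": [-3.7, 1.3, 0], "turn": 0}]'

```text
time: 1.35
ee_pos: [0.3215, 0.3097, 0.4044]
tcp_rot: [-180.0, 0.0, 93.7]
wrist_force: [0.7, 0.8, 0.6]
opening: 0.0471
```

Request:
move_arm --commands '[{"claw": 0.1, "travel": [-3.7, 1.3, 0], "turn": 0}, {"claw": 0.1, "travel": [-3.7, 1.3, 0], "turn": 0}, {"claw": 0.1, "travel": [-3.7, 1.3, 0], "turn": 0}, {"claw": 0.1, "travel": [0, 0, 0], "turn": 0}, {"claw": 0.1, "travel": [0, 0, 0], "turn": 0}]'

```text
time: 1.77
ee_pos: [0.3675, 0.201, 0.4047]
tcp_rot: [180.0, -0.0, 93.3]
wrist_force: [-1.0, 1.4, 0.2]
opening: 0.047
```

Run:
```python
from workcell import status, viewer
import cv2,json,pickle
p=viewer.camera_params('wrist');im=viewer.camera('wrist');cv2.imwrite('pics/w1.png',im);pickle.dump(p,open('w1.pkl','wb'));print(p,status.get_obs()['ee_pos'],status.get_obs()['q'])
```

```text
{'camera_matrix': array([[269.73357832,   0.        , 252.90603622],
       [  0.        , 269.73357832, 191.8233891 ],
       [  0.        ,   0.        ,   1.        ]]), 'D': array([0.01584357, 0.        , 0.        , 0.        , 0.        ]), 'xyz': array([0.36341209, 0.2826467 , 0.375292  ]), 'rotation': array([-18.48191648,  -0.10172014,   3.29189709])} [0.3670602  0.20222654 0.404651  ] [ 2.88475691e+01 -1.27887974e+01 -6.70589967e+00  9.60784785e+01
  1.63938855e-02  1.15440456e+02]
```

View pics/w1.png

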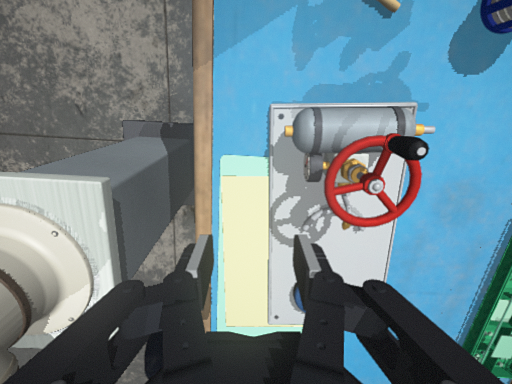

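The wrist view shows the wheel centred at about (375,185), the handle top at (421,151), the deck's far corners at (270,103) and (417,102), and its near-left corner at (269,325).

Run:
```python
from h import *
import pickle
P=pickle.load(open('w1.pkl','rb'));im=cv2.imread('pics/w1.png')
hsv=cv2.cvtColor(im,cv2.COLOR_BGR2HSV)
red=(((hsv[...,0]<8)|(hsv[...,0]>172))&(hsv[...,1]>130)).astype('uint8')
ct=max(cv2.findContours(red,cv2.RETR_EXTERNAL,cv2.CHAIN_APPROX_NONE)[0],key=cv2.contourArea)
w=plane(P,ct.reshape(-1,2),.1187)
(a,b),r=cv2.minEnclosingCircle((w[:,:2]*1000).astype('float32'));print('wheel',a,b,r)
print('hub nut top',plane(P,[(376,185)],.130))
print('handle top',plane(P,[(422,151)],.165))
c=plane(P,[(270,103),(416.5,102),(269,325)],.010);print(c)
print(np.degrees(np.arctan2(*(c[0]-c[2])[1::-1])),np.linalg.norm(c[0]-c[2]),np.linalg.norm(c[0]-c[1]),np.degrees(np.arctan2(*(c[1]-c[0])[1::-1])))
a=im[90:250,260:440];cv2.imwrite('pics/w1z.png',cv2.resize(a,None,fx=3.7,fy=3.7,interpolation=cv2.INTER_CUBIC))
```

```text
wheel 486.0093688964844 214.7686004638672 48.92991256713867
hub nut top [[0.4847 0.2143 0.13  ]]
handle top [[0.4973 0.2534 0.165 ]]
[[ 0.3861  0.2821  0.01  ]
 [ 0.5728  0.2935  0.01  ]
 [ 0.4122 -0.0763  0.01  ]]
94.15971220258993 0.3593895448933024 0.1870556003903719 3.4753547575670884
```

View pics/w1z.png

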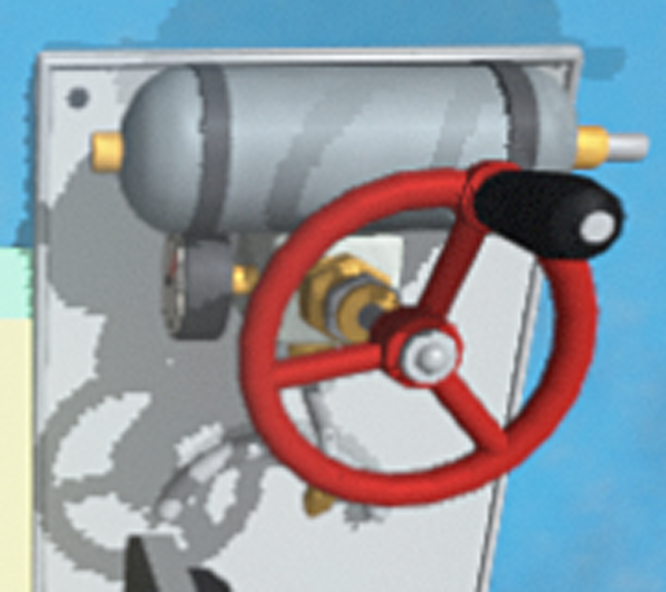

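Request:
move_arm --commands '[{"claw": 0.1, "travel": [-3.7, 1.2, 0], "turn": 0}, {"claw": 0.1, "travel": [-3.7, 1.2, 0], "turn": 0}, {"claw": 0.1, "travel": [-3.7, 1.2, 0], "turn": 0}, {"claw": 0.1, "travel": [-3.7, 1.2, 0], "turn": 0}, {"claw": 0.1, "travel": [-3.7, 1.2, 0], "turn": 0}]'

```text
time: 2.23
ee_pos: [0.438, 0.0216, 0.4046]
tcp_rot: [180.0, -0.0, 93.7]
wrist_force: [0.8, 0.9, -0.4]
opening: 0.0472
```

Request:
move_arm --commands '[{"claw": 0.1, "travel": [-3.7, 1.3, 0], "turn": 0}, {"claw": 0.1, "travel": [-3.7, 1.3, 0], "turn": 0}, {"claw": 0.1, "travel": [-3.4, 1.2, 0], "turn": 0}, {"claw": 0.1, "travel": [0, 0, 0], "turn": 0}, {"claw": 0.1, "travel": [0, 0, 0], "turn": 0}]'

```text
time: 2.65
ee_pos: [0.4829, -0.0839, 0.4038]
tcp_rot: [-179.9, -0.0, 93.4]
wrist_force: [0.0, 0.5, -0.3]
opening: 0.0467
```

Run:
```python
from workcell import status, viewer
import cv2,json,pickle
p=viewer.camera_params('wrist');im=viewer.camera('wrist');cv2.imwrite('pics/w2.png',im);pickle.dump(p,open('w2.pkl','wb'));o=status.get_obs();print(p['xyz'],p['rotation'],o['ee_pos'],o['q'],o['tcp_rot'])
```

```text
[ 0.47858531 -0.00233257  0.37438843] [-1.84534973e+01  5.20179430e-03  3.40620559e+00] [ 0.48243155 -0.08303046  0.40410812] [-9.77034006e+00 -3.25791862e+00  1.67602910e+00  9.50175984e+01
  2.16433279e-02  7.67356633e+01] [-1.79923547e+02 -4.02590492e-02  9.34939540e+01]
```

View pics/w2.png

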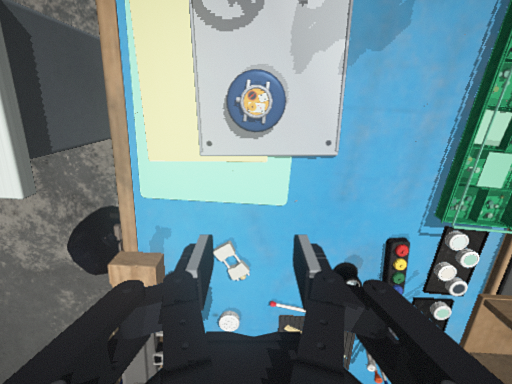

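Run:
```python
from h import *
import pickle
P=pickle.load(open('w2.pkl','rb'));im=cv2.imread('pics/w2.png')
hsv=cv2.cvtColor(im,cv2.COLOR_BGR2HSV)
m=((hsv[...,0]>95)&(hsv[...,0]<130)&(hsv[...,2]<150)&(hsv[...,1]>90)).astype('uint8')
k=np.zeros_like(m);k[60:140,215:300]=m[60:140,215:300]
ct=max(cv2.findContours(k,cv2.RETR_EXTERNAL,cv2.CHAIN_APPROX_NONE)[0],key=cv2.contourArea)
for z in(.026,.017):
  w=plane(P,ct.reshape(-1,2),z);(a,b),r=cv2.minEnclosingCircle((w[:,:2]*1000).astype('float32'));print('cushion',z,a,b,r)
print('watch',plane(P,[(256.5,101)],.0335))
c=plane(P,[(200,155),(338,156)],.008);print(c,np.degrees(np.arctan2(*(c[1]-c[0])[1::-1])),np.linalg.norm(c[0]-c[1]))
e=plane(P,[(192,20),(353,20)],.010);print(e)
print('holder ends',plane(P,[(225,242),(240,279)],.006),'screw',plane(P,[(268,301),(305,308)],.005),'tin',plane(P,[(229,320)],.01))
```

```text
cushion 0.026 482.1723937988281 -1.4071002006530762 35.288734436035156
cushion 0.017 482.26507568359375 -1.3831877708435059 36.200347900390625
watch [[ 0.4828 -0.0013  0.0335]]
[[ 0.4104 -0.0757  0.008 ]
 [ 0.599  -0.0659  0.008 ]] 2.9739443487664894 0.18887377274394082
[[0.4022 0.0832 0.01  ]
 [0.5898 0.0941 0.01  ]]
holder ends [[ 0.4479 -0.2086  0.006 ]
 [ 0.4739 -0.2741  0.006 ]] screw [[ 0.5223 -0.3151  0.005 ]
 [ 0.5854 -0.3255  0.005 ]] tin [[ 0.4591 -0.3534  0.01  ]]
```

Request:
move_arm --commands '[{"claw": 0.1, "travel": [0, 0.1, 3.8], "turn": 0}, {"claw": 0.1, "travel": [0, 0.1, 3.8], "turn": 0}, {"claw": 0.1, "travel": [0, 0.1, 3.8], "turn": 0}, {"claw": 0.1, "travel": [0, 0.1, 3.8], "turn": 0}, {"claw": 0.1, "travel": [0, 0.1, 3.0], "turn": 0}]'

```text
time: 3.12
ee_pos: [0.4862, -0.0812, 0.2201]
tcp_rot: [-179.9, -0.0, 93.6]
wrist_force: [-0.1, -1.2, 0.2]
opening: 0.0466
```

Request:
move_arm --commands '[{"claw": 0.1, "travel": [0, 0, 2.5], "turn": 0}, {"claw": 0.1, "travel": [0, 0, 1.0], "turn": 0}, {"claw": 0.1, "travel": [0, 0, 0], "turn": 0}, {"claw": 0.1, "travel": [0, 0, 0], "turn": 0}]'

```text
time: 3.45
ee_pos: [0.4872, -0.0825, 0.1887]
tcp_rot: [180.0, 0.0, 93.5]
wrist_force: [0.1, -0.3, 1.0]
opening: 0.0468
```

```bash
cat > look.py <<'E'
import sys
from workcell import status, viewer
import cv2,pickle
n,cam=sys.argv[1],sys.argv[2]
p=viewer.camera_params(cam);im=viewer.camera(cam);cv2.imwrite(f'pics/{n}.png',im);pickle.dump(p,open(n+'.pkl','wb'));o=status.get_obs();print(p['xyz'],p['rotation'],o['time'],o['ee_pos'],o['q'],o['tcp_rot'],o['wrist_force'])
E
python3 look.py w3 wrist
```

```text
[ 0.4828968  -0.00095434  0.15920547] [-18.49183487  -0.11786984   3.4761878 ] 3.5 [ 0.48757484 -0.08286288  0.18951312] [-9.64623974e+00 -1.13612188e+00 -2.01171159e+01  7.08929791e+01
  4.57169709e-03  7.68748101e+01] [1.79876227e+02 2.41658344e-02 9.34789291e+01] [ 0.56758919 -0.10720903  0.3318884 ]
```

View pics/w3.png

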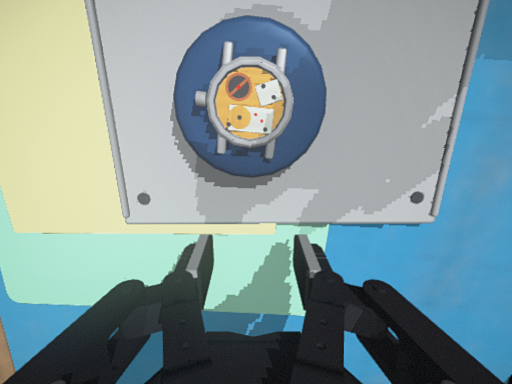

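Request:
move_arm --commands '[{"claw": 0.1, "travel": [0, 0, 0.5], "turn": 0}, {"claw": 0.1, "travel": [1.5, 0, 0], "turn": 0}, {"claw": 0.1, "travel": [1.5, 0, 0], "turn": 0}, {"claw": 0.1, "travel": [0.7, 0, 0], "turn": 0}, {"claw": 0.1, "travel": [0.5, 0, 0], "turn": 0}]'

```text
time: 3.92
ee_pos: [0.4848, -0.0411, 0.1836]
tcp_rot: [179.9, 0.0, 93.4]
wrist_force: [-0.8, 0.5, -0.1]
opening: 0.0471
```

Request:
move_arm --commands '[{"claw": 0.1, "travel": [0.5, 0, 0], "turn": 0}, {"claw": 0.1, "travel": [0.5, 0, 0], "turn": 0}, {"claw": 0.1, "travel": [0, 0, 0], "turn": 0}, {"claw": 0.1, "travel": [0, 0, 0], "turn": 0}]'

```text
time: 4.25
ee_pos: [0.4839, -0.0317, 0.1828]
tcp_rot: [180.0, 0.0, 93.4]
wrist_force: [0.3, 0.8, 0.8]
opening: 0.0474
```

```bash
python3 look.py w4 wrist
```

```text
[0.47978627 0.04988046 0.15328812] [-18.49122247  -0.09655178   3.3670676 ] 4.3 [ 0.4839313  -0.03182671  0.18268973] [-3.76272230e+00 -2.12143804e+00 -2.18585709e+01  7.02594617e+01
 -1.30121567e-04  8.28498701e+01] [1.79996637e+02 5.52985966e-04 9.33874076e+01] [-0.12120952  0.90067007 -0.75436116]
```

View pics/w4.png

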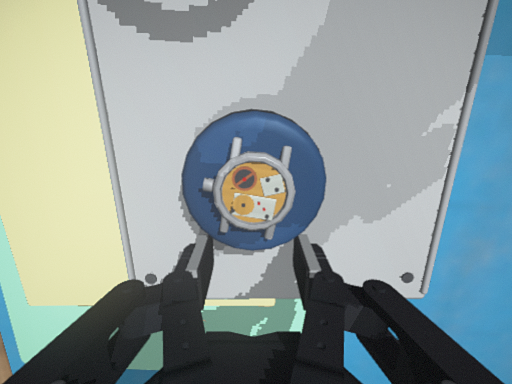

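The fingers now touch the cushion on both sides: its centre is at about (254,180), and the fingertips are at (205,240) and (303,240).

```bash
cat > cush.py <<'E'
from h import *
import pickle,sys
n=sys.argv[1];x0,y0,x1,y1=map(int,sys.argv[2:6])
P=pickle.load(open(n+'.pkl','rb'));im=cv2.imread(f'pics/{n}.png')
hsv=cv2.cvtColor(im,cv2.COLOR_BGR2HSV)
m=((hsv[...,0]>100)&(hsv[...,0]<130)&(hsv[...,2]<170)&(hsv[...,1]>110)).astype('uint8')
k=np.zeros_like(m);k[y0:y1,x0:x1]=m[y0:y1,x0:x1]
k=cv2.morphologyEx(k,cv2.MORPH_OPEN,np.ones((3,3)))
ct=max(cv2.findContours(k,cv2.RETR_EXTERNAL,cv2.CHAIN_APPROX_NONE)[0],key=cv2.contourArea)
w=plane(P,ct.reshape(-1,2),.024);(a,b),r=cv2.minEnclosingCircle((w[:,:2]*1000).astype('float32'));print('cushion',a,b,r)
E
python3 cush.py w4 170 100 340 250; python3 cush.py w3 160 5 340 185
```

```text
cushion 482.7414855957031 9.893475532531738 35.96848678588867
cushion 481.877685546875 -1.513845682144165 35.634521484375
```

Request:
move_arm --commands '[{"claw": 0.1, "travel": [1.0, 0.2, 0], "turn": 0}, {"claw": 0.1, "travel": [1.0, 0.2, 0], "turn": 0}, {"claw": 0.1, "travel": [1.0, 0.2, 0], "turn": 0}, {"claw": 0.1, "travel": [1.0, 0.2, 0], "turn": 0}, {"claw": 0.1, "travel": [1.0, 0.2, 0], "turn": 0}]'

```text
time: 4.72
ee_pos: [0.491, 0.0201, 0.1826]
tcp_rot: [-180.0, -0.0, 93.4]
wrist_force: [0.1, -1.2, -1.0]
opening: 0.0469
```

Request:
move_arm --commands '[{"claw": 0.1, "travel": [1.0, 0.2, 0], "turn": 0}, {"claw": 0.1, "travel": [0.8, 0.1, 0], "turn": 0}, {"claw": 0.1, "travel": [0.5, 0.1, 0], "turn": 0}, {"claw": 0.1, "travel": [0, 0, 0], "turn": 0}, {"claw": 0.1, "travel": [0, 0, 0], "turn": 0}]'

```text
time: 5.13
ee_pos: [0.4936, 0.0423, 0.1826]
tcp_rot: [-180.0, 0.0, 93.4]
wrist_force: [0.1, -0.2, 0.4]
opening: 0.0471
```

```bash
python3 look.py w5 wrist;python3 cush.py w5 170 100 340 250
```

```text
[0.48935658 0.12385505 0.1531818 ] [-18.4929101   -0.08288009   3.39265471] 5.1833 [0.49352227 0.04198386 0.18264658] [ 4.86319183e+00 -6.95042158e-01 -2.04665403e+01  7.02345467e+01
 -3.35602068e-03  9.14680160e+01] [-1.79994043e+02  3.50978207e-03  9.33951762e+01] [ 0.21009863 -0.9798614  -0.44001643]
cushion 493.44793701171875 84.6858139038086 35.80019760131836
```

View pics/w5.png

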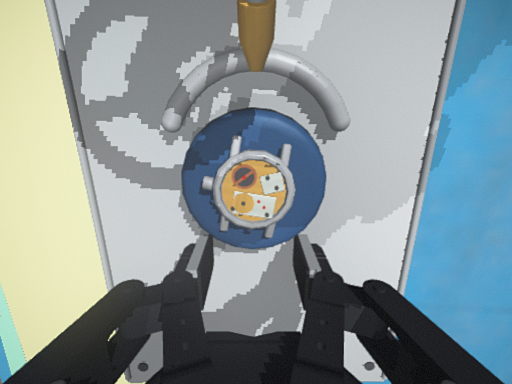

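The rest is in view: its rod ends are at (172,124) and (341,123), and its apex is at about (256,60). The cushion is centred in front of it.

Run:
```python
from h import *
import pickle
P=pickle.load(open('w5.pkl','rb'))
w=plane(P,[(172,122),(190,87),(220,64),(256,59),(293,67),(325,91),(341,122)],.0145)
print(w)
A=np.c_[2*w[:,:2],np.ones(len(w))];s=np.linalg.lstsq(A,(w[:,:2]**2).sum(1),rcond=None)[0];print(s[:2],np.sqrt(s[2]+s[0]**2+s[1]**2))
d=s[:2]-[.4934,.0847];y=np.radians(93.4);print('tx,ty',d@[np.cos(y),np.sin(y)],d@[np.sin(y),-np.cos(y)])
```

```text
[[0.4499 0.1118 0.0145]
 [0.4591 0.1286 0.0145]
 [0.4733 0.1394 0.0145]
 [0.4899 0.1425 0.0145]
 [0.5074 0.1402 0.0145]
 [0.5239 0.1306 0.0145]
 [0.5339 0.1167 0.0145]]
[0.4926 0.0978] 0.045234818285593274
tx,ty 0.013132812909604717 -4.635706845299616e-06
```

Request:
move_arm --commands '[{"claw": 0.1, "travel": [0.5, 0, 0], "turn": 0}, {"claw": 0.1, "travel": [0.4, 0, 0], "turn": 0}, {"claw": 0.1, "travel": [0.3, 0, 0], "turn": 0}, {"claw": 0.1, "travel": [0.1, 0, 0], "turn": 0}, {"claw": 0.1, "travel": [0, 0, 0], "turn": 0}]'

```text
time: 5.6
ee_pos: [0.4927, 0.0552, 0.1827]
tcp_rot: [-180.0, -0.0, 93.4]
wrist_force: [-0.6, -0.7, 0.2]
opening: 0.0466
```

Request:
move_arm --commands '[{"claw": 0.1, "travel": [0.1, 0, 0], "turn": 0}, {"claw": 0.1, "travel": [0, 0, 0], "turn": 0}]'

```text
time: 5.77
ee_pos: [0.4927, 0.056, 0.1827]
tcp_rot: [180.0, -0.0, 93.4]
wrist_force: [-0.8, -0.8, -0.0]
opening: 0.0473
```

Request:
move_arm --commands '[{"claw": 0.1, "travel": [0.1, 0, 0], "turn": 0}, {"claw": 0.1, "travel": [0, 0, 0], "turn": 0}]'

```text
time: 5.93
ee_pos: [0.4927, 0.057, 0.1827]
tcp_rot: [180.0, -0.0, 93.4]
wrist_force: [0.9, 0.1, 0.1]
opening: 0.0467
```

Request:
move_arm --commands '[{"claw": 0.1, "travel": [0.1, 0, 0], "turn": 0}, {"claw": 0.1, "travel": [0, 0, 0], "turn": 0}]'

```text
time: 6.1
ee_pos: [0.4926, 0.058, 0.1827]
tcp_rot: [180.0, -0.0, 93.4]
wrist_force: [-0.2, -0.6, 0.2]
opening: 0.047
```

```bash
python3 look.py w6 wrist;python3 cush.py w6 170 100 340 250
```

```text
[0.48848121 0.13959975 0.15322764] [-18.49054363  -0.08985479   3.34940937] 6.15 [0.49259864 0.05799261 0.18268938] [ 6.71406658e+00 -6.05003489e-01 -2.03724586e+01  7.02328534e+01
  1.50821835e-03  9.33314745e+01] [-1.79999604e+02 -1.48774186e-03  9.33825920e+01] [-0.00058756 -0.09429902 -0.18105469]
cushion 491.4247741699219 98.82518768310547 35.90751647949219
```

View pics/w6.png

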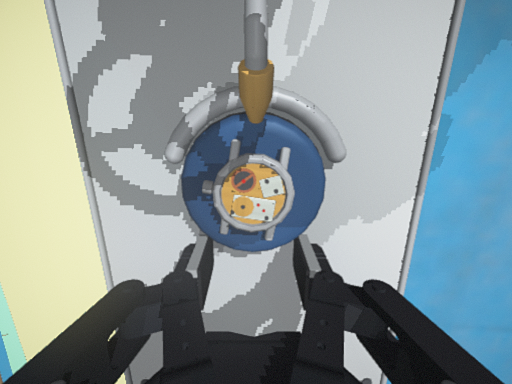

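The cushion sits inside the arc with a thin gap left. I'll push on in 1 mm steps until it makes contact.

Request:
move_arm --commands '[{"claw": 0.1, "travel": [0.1, 0, 0], "turn": 0}, {"claw": 0.1, "travel": [0, 0, 0], "turn": 0}]'

```text
time: 6.32
ee_pos: [0.4925, 0.0591, 0.1827]
tcp_rot: [-180.0, -0.0, 93.4]
wrist_force: [0.4, -0.7, -0.2]
opening: 0.047
```

Request:
move_arm --commands '[{"claw": 0.1, "travel": [0.1, 0, 0], "turn": 0}, {"claw": 0.1, "travel": [0, 0, 0], "turn": 0}]'

```text
time: 6.48
ee_pos: [0.4926, 0.0599, 0.1827]
tcp_rot: [180.0, 0.0, 93.4]
wrist_force: [0.3, -1.2, -0.1]
opening: 0.0469
```

Request:
move_arm --commands '[{"claw": 0.1, "travel": [0.1, 0, 0], "turn": 0}, {"claw": 0.1, "travel": [0, 0, 0], "turn": 0}]'

```text
time: 6.65
ee_pos: [0.4926, 0.0606, 0.1828]
tcp_rot: [180.0, 0.1, 93.4]
wrist_force: [1.4, -5.9, 0.0]
opening: 0.0473
```

```bash
python3 look.py w7 wrist;python3 cush.py w7 170 100 340 250; python3 -c "
import cv2
a=cv2.imread('pics/w7.png')[75:255,150:360];cv2.imwrite('pics/w7z.png',cv2.resize(a,None,fx=3.3,fy=3.3,interpolation=cv2.INTER_CUBIC))"
```

```text
[0.48854403 0.14211425 0.15317402] [-18.59831355  -0.1215348    3.3221536 ] 6.7 [0.49260994 0.06058075 0.18281557] [  7.03425979  -0.5835272  -20.3367463   70.21846708  -0.10351784
  93.67997423] [1.79965100e+02 1.01487107e-01 9.33542291e+01] [ 2.44709844 -6.63553394 -0.03298102]
cushion 491.46380615234375 100.57365417480469 36.01795196533203
```

View pics/w7z.png

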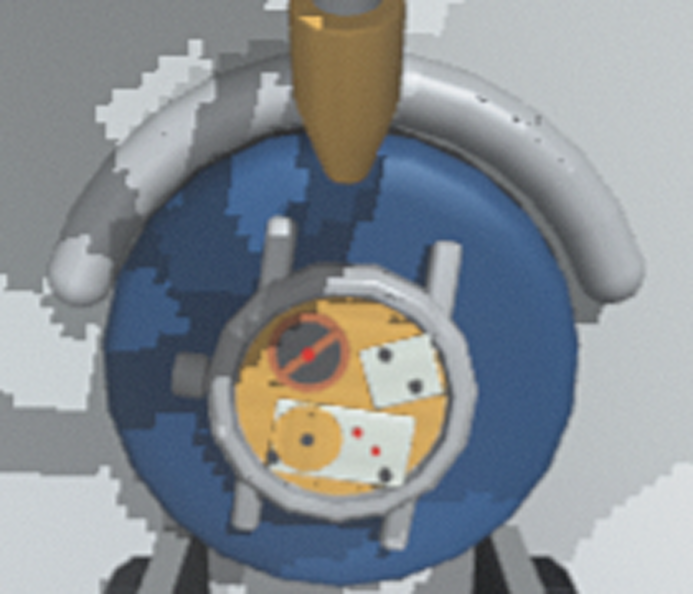

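The cushion touches the rest at about 6.6 N. The gap is slightly wider on the right, so I'll nudge it 1 mm that way to centre it.

Request:
move_arm --commands '[{"claw": 0.1, "travel": [0, 0.1, 0], "turn": 0}, {"claw": 0.1, "travel": [0, 0, 0], "turn": 0}]'

```text
time: 6.87
ee_pos: [0.4934, 0.0606, 0.1826]
tcp_rot: [-180.0, 0.1, 93.4]
wrist_force: [-0.2, -5.4, 1.4]
opening: 0.0466
```

Request:
move_arm --commands '[{"claw": 0.1, "travel": [0.1, 0, 0], "turn": 0}, {"claw": 0.1, "travel": [0, 0, 0], "turn": 0}]'

```text
time: 7.03
ee_pos: [0.4933, 0.0612, 0.1827]
tcp_rot: [-180.0, 0.2, 93.3]
wrist_force: [-0.5, -10.1, 0.6]
opening: 0.047
```

```bash
python3 look.py w8 wrist;python3 cush.py w8 170 100 340 250; python3 -c "
import cv2
a=cv2.imread('pics/w8.png')[75:255,150:360];cv2.imwrite('pics/w8z.png',cv2.resize(a,None,fx=3.3,fy=3.3,interpolation=cv2.INTER_CUBIC))"
```

```text
[0.48925698 0.14267232 0.15292318] [-18.68728369  -0.07250129   3.30420955] 7.0833 [0.49333109 0.06116105 0.1826865 ] [  7.10963218  -0.43816568 -20.20729707  70.25623587  -0.18891068
  93.77514528] [-179.98712576    0.19017096   93.33455008] [ -0.76473116 -10.33025274   0.08509503]
cushion 491.9159851074219 100.79566955566406 35.93840026855469
```

View pics/w8z.png

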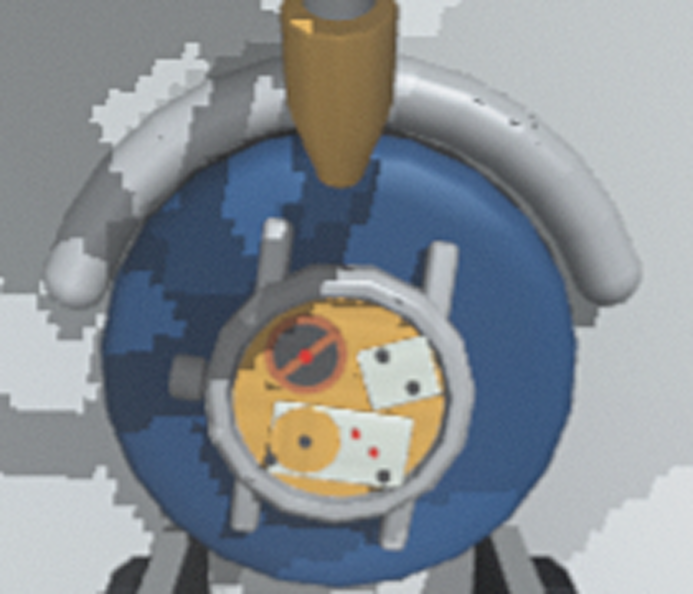

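The cushion is home: it's seated in the arc at 10 N axial with about 0 N sideways. I'll back straight off, rise, and view the wheel from above.

Request:
move_arm --commands '[{"claw": 0.1, "travel": [-0.5, 0, 0], "turn": 0}, {"claw": 0.1, "travel": [-2, 0, 0], "turn": 0}, {"claw": 0.1, "travel": [-3, 0, 0], "turn": 0}, {"claw": 0.1, "travel": [-0.5, 0, -3], "turn": 0}, {"claw": 0.1, "travel": [0, 0, -4], "turn": 0}]'

```text
time: 7.5
ee_pos: [0.4957, 0.0006, 0.2503]
tcp_rot: [-179.6, -0.1, 93.3]
wrist_force: [0.2, -0.1, 0.5]
opening: 0.0471
```

Request:
move_arm --commands '[{"claw": 0.1, "travel": [0, 0, -4], "turn": 0}, {"claw": 0.1, "travel": [0, 0, -4], "turn": 0}, {"claw": 0.1, "travel": [0, 0, -4], "turn": 0}, {"claw": 0.1, "travel": [0, 0, -2.5], "turn": 0}, {"claw": 0.1, "travel": [0, 0, 0], "turn": 0}]'

```text
time: 7.92
ee_pos: [0.4971, 0.0022, 0.4038]
tcp_rot: [179.5, -0.0, 93.4]
wrist_force: [0.4, 0.1, 0.5]
opening: 0.0465
```

Request:
move_arm --commands '[{"claw": 0.1, "travel": [4, 0, 0], "turn": 0}, {"claw": 0.1, "travel": [4, 0, 0], "turn": 0}, {"claw": 0.1, "travel": [4, 0, 0], "turn": 0}, {"claw": 0.1, "travel": [3.5, 0, 0], "turn": 0}, {"claw": 0.1, "travel": [0, 0, 0], "turn": 0}]'

```text
time: 8.33
ee_pos: [0.4872, 0.1614, 0.397]
tcp_rot: [-180.0, -0.1, 93.6]
wrist_force: [0.2, 0.2, -0.0]
opening: 0.0469
```

```bash
python3 look.py w9 wrist
```

```text
[0.48263247 0.24306913 0.36764718] [-18.38066445  -0.03669063   3.60952986] 8.3833 [0.48733022 0.15949958 0.39699745] [ 1.81110183e+01 -2.63232589e-01  3.80352352e+00  9.41195216e+01
  5.45430553e-02  1.04475242e+02] [-1.79935276e+02 -3.96222635e-02  9.36357285e+01] [ 1.24609201 -0.54450317 -0.23276967]
```

View pics/w9.png

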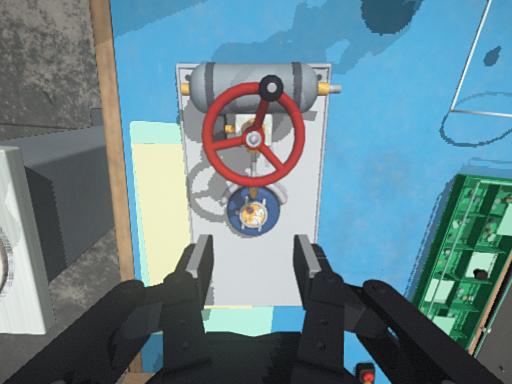

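The wheel is centred at about (254,138) with the handle top at (272,87). The cushion is still home at (254,212).

```bash
python3 - <<'E'
from h import *
import pickle
P=pickle.load(open('w9.pkl','rb'));im=cv2.imread('pics/w9.png')
hsv=cv2.cvtColor(im,cv2.COLOR_BGR2HSV)
red=(((hsv[...,0]<8)|(hsv[...,0]>172))&(hsv[...,1]>130)).astype('uint8');red[230:]=0
ct=max(cv2.findContours(red,cv2.RETR_EXTERNAL,cv2.CHAIN_APPROX_NONE)[0],key=cv2.contourArea)
w=plane(P,cv2.convexHull(ct).reshape(-1,2),.1187)
(a,b),r=cv2.minEnclosingCircle((w[:,:2]*1000).astype('float32'));print('wheel',a,b,r)
q=w[:,:2];A=np.c_[2*q,np.ones(len(q))];s=np.linalg.lstsq(A,(q**2).sum(1),rcond=None)[0];print(s[:2],np.sqrt(s[2]+s[0]**2+s[1]**2))
cs=[c for c in cv2.findContours(red,cv2.RETR_CCOMP,cv2.CHAIN_APPROX_NONE)[0]]
print('hub',plane(P,[(254,138)],.132))
blk=(hsv[...,2]<70).astype('uint8');k=np.zeros_like(blk);k[70:105,255:290]=blk[70:105,255:290]
ct=max(cv2.findContours(k,cv2.RETR_EXTERNAL,cv2.CHAIN_APPROX_NONE)[0],key=cv2.contourArea)
(u,v),r=cv2.minEnclosingCircle(ct);print(u,v,r)
h=plane(P,[(u,v)],.162);print('handle',h,r*(.3676-.16)/269)
for c in ([.4858,.2126],s[:2]): d=h[0,:2]-c;print(np.hypot(*d),np.degrees(np.arctan2(d[1],d[0])))
a=im[60:240,180:340];cv2.imwrite('pics/w9z.png',cv2.resize(a,None,fx=3.3,fy=3.3,interpolation=cv2.INTER_CUBIC))
E
python3 cush.py w9 215 185 290 245
```

```text
wheel 485.0574645996094 212.74899291992188 46.65983581542969
[0.485  0.2128] 0.04638190295243478
hub [[0.4856 0.2138 0.132 ]]
270.122314453125 88.10086059570312 13.271751403808594
handle [[0.4944 0.2532 0.162 ]] 0.010242437142864921
0.04149213325369995 78.05324843528098
0.041469510139276765 76.87475984213597
cushion 506.0626525878906 100.99983978271484 29.448867797851562
```

View pics/w9z.png

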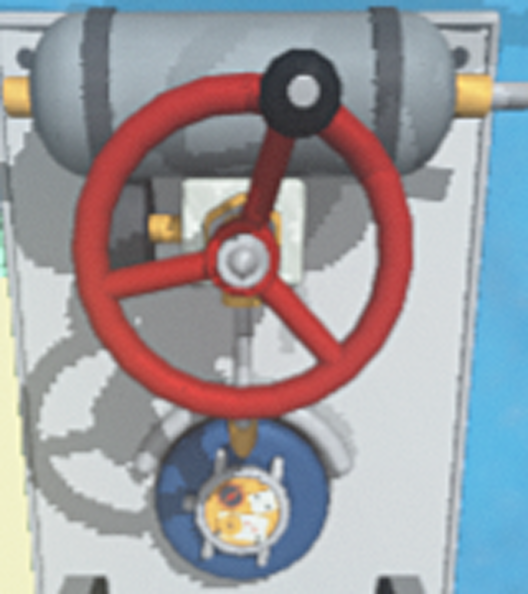

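Request:
move_arm --commands '[{"claw": 0.1, "travel": [3.5, 0.5, 0], "turn": 0}, {"claw": 0.1, "travel": [3.5, 0.5, 0], "turn": 0}, {"claw": 0.1, "travel": [2.3, 0.4, 0], "turn": 0}, {"claw": 0.1, "travel": [0, 0, 0], "turn": 0}, {"claw": 0.1, "travel": [0, 0, 0], "turn": 0}]'

```text
time: 8.8
ee_pos: [0.4964, 0.2508, 0.397]
tcp_rot: [-179.9, 0.0, 93.5]
wrist_force: [0.7, -0.9, 0.1]
opening: 0.0465
```

```bash
python3 look.py w10 wrist
```

```text
[0.49214396 0.33229492 0.36749377] [-18.51535866  -0.01939603   3.42411066] 8.85 [0.49637963 0.24997446 0.39727501] [ 2.67303956e+01  5.65812346e+00  9.98309733e+00  9.43807699e+01
 -3.90311897e-03  1.13337143e+02] [-1.79950315e+02  2.56868981e-02  9.33932653e+01] [-1.17464677 -0.67186526  1.41980588]
```

View pics/w10.png

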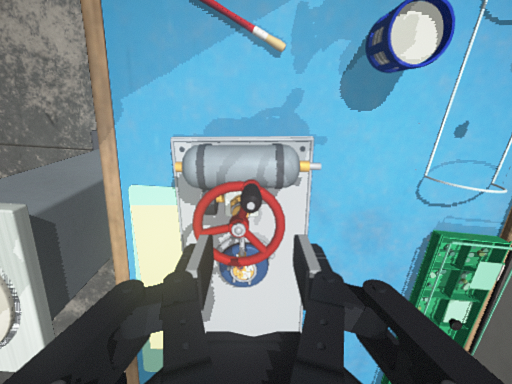

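Run:
```python
from h import *
import pickle
P=pickle.load(open('w10.pkl','rb'));im=cv2.imread('pics/w10.png')
print(proj(P,[[.496,.2536,.165],[.496,.2536,.126],[.4853,.213,.132]]))
a=im[165:275,180:320];cv2.imwrite('pics/w10z.png',cv2.resize(a,None,fx=5,fy=5,interpolation=cv2.INTER_CUBIC))
```

```text
[[251.7631 204.7532]
 [251.9155 189.7191]
 [238.3935 230.8523]]
```

View pics/w10z.png

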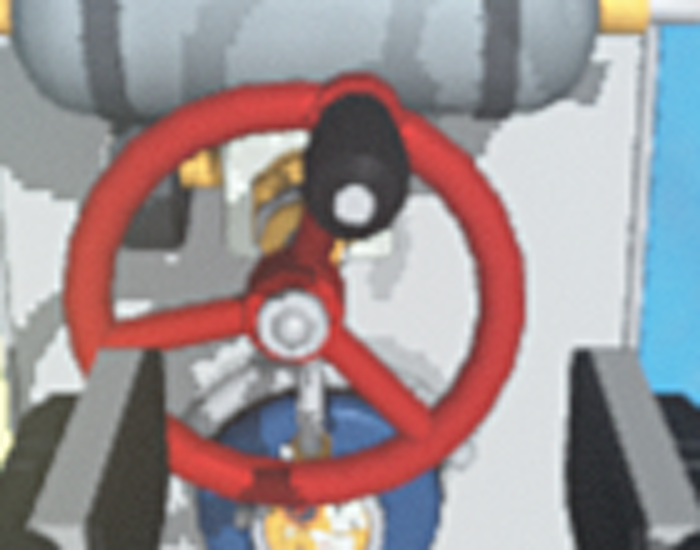

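The cap is at (251,206), about 1 px from where I predicted, so the measured pose holds. I'll descend over the handle.

Request:
move_arm --commands '[{"claw": 0.1, "travel": [0.2, -0.1, 3], "turn": 0}, {"claw": 0.1, "travel": [0, 0, 3], "turn": 0}, {"claw": 0.1, "travel": [0, 0, 2], "turn": 0}, {"claw": 0.1, "travel": [0, 0, 1.3], "turn": 0}, {"claw": 0.1, "travel": [0, 0, 0], "turn": 0}]'

```text
time: 9.27
ee_pos: [0.4948, 0.251, 0.3021]
tcp_rot: [-179.8, 0.1, 93.3]
wrist_force: [-1.2, -0.8, 0.6]
opening: 0.047
```

```bash
python3 look.py w11 wrist; python3 look.py s11 scene; python3 -c "
import cv2
a=cv2.imread('pics/s11.png')[100:240,160:300];cv2.imwrite('pics/s11z.png',cv2.resize(a,None,fx=4,fy=4,interpolation=cv2.INTER_CUBIC))"
```

```text
[0.49064743 0.33248658 0.27249399] [-18.58484035   0.11945143   3.26685005] 9.3167 [0.49503615 0.25133112 0.30418407] [ 2.69173254e+01  4.89799025e+00 -1.11910262e+00  8.40751422e+01
 -1.51075203e-03  1.13604540e+02] [-1.79916087e+02  3.83172449e-02  9.33128150e+01] [0.18280046 0.55256098 1.26568136]
[-0.00276568 -0.72942258  0.6308815 ] [ 61.65097349  -0.60266215 -33.37721609] 9.3667 [0.49530378 0.25169798 0.30561901] [ 2.69383849e+01  4.86958790e+00 -9.91244687e-01  8.41051759e+01
 -6.16246695e-04  1.13612448e+02] [ 1.79968608e+02 -1.30505928e-02  9.33259400e+01] [ 0.21208978 -0.86645964  0.65037197]
```

View pics/w11.png

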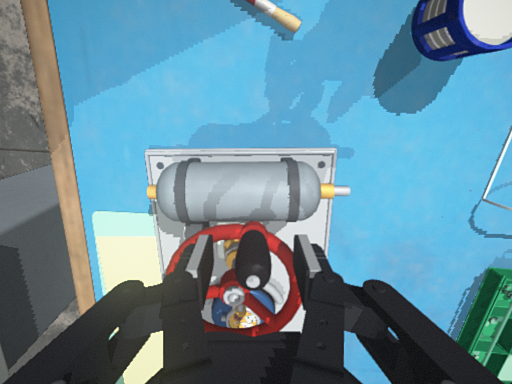

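View pics/s11z.png

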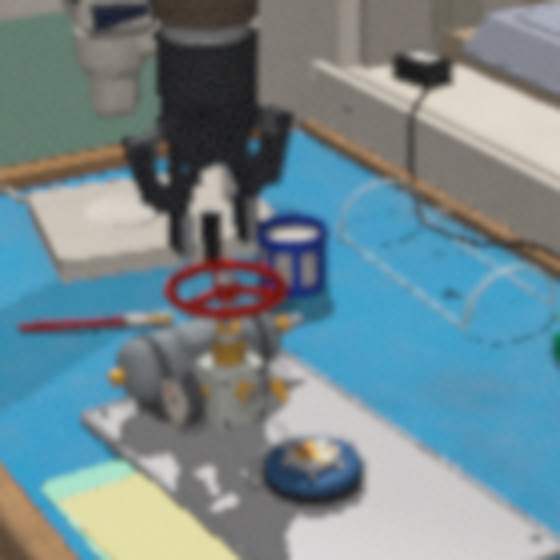

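Request:
move_arm --commands '[{"claw": 0.1, "travel": [0.1, 0, 0.2], "turn": 0}, {"claw": -0.5, "travel": [0, 0, 0], "turn": 0}, {"claw": -1, "travel": [0, 0, 0], "turn": 0}, {"claw": -1, "travel": [0, 0, 0], "turn": 0}, {"claw": -1, "travel": [0, 0, 0], "turn": 0}]' --squeeze 50

```text
time: 9.78
ee_pos: [0.4951, 0.2536, 0.3036]
tcp_rot: [179.9, -0.0, 93.4]
wrist_force: [-0.7, -0.2, 4.3]
opening: 0.0167
```

```bash
python3 - <<'E'
from h import *
import pickle
P=pickle.load(open('w11.pkl','rb'))
print(plane(P,[(252,282)],.165))
E
python3 look.py w12 wrist
```

```text
[[0.4946 0.2515 0.165 ]]
[0.49105276 0.33516848 0.2741888 ] [-18.46125574  -0.15698365   3.3609454 ] 9.8333 [0.4951458  0.25359947 0.30354766] [ 2.71198619e+01  4.95325839e+00 -1.13014688e+00  8.38417674e+01
  1.79502347e-03  1.13725598e+02] [ 1.79932219e+02 -3.17505835e-02  9.33942842e+01] [-0.93642563  1.27535249  4.84040528]
```

View pics/w12.png

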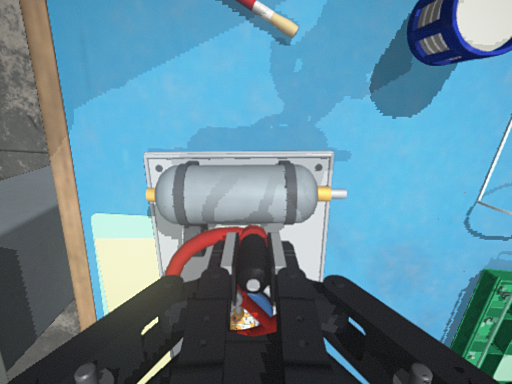

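```bash
cat > arc.py <<'E'
import numpy as np,sys
a0,a1,n=float(sys.argv[1]),float(sys.argv[2]),int(sys.argv[3])
ph=np.radians(np.linspace(a0,a1,n+1));P=42/10*np.c_[np.sin(ph),np.cos(ph)]
if len(sys.argv)>4: P[0]=eval(sys.argv[4])   # tx,ty cm relative to centre
cur=P[0].copy();
for k in range(1,n+1):
    d=np.round(P[k]-cur,1);cur+=d;print(k,d)
E
python3 arc.py 72.7 -76 8
```

```text
1 [-0.6  1.2]
2 [-1.  1.]
3 [-1.2  0.6]
4 [-1.3  0.1]
5 [-1.4 -0.2]
6 [-1.1 -0.7]
7 [-0.9 -1. ]
8 [-0.6 -1.2]
```

Request:
move_arm --commands '[{"claw": -1, "travel": [-0.6, 1.2, 0], "turn": 0}, {"claw": -1, "travel": [-1.0, 1.0, 0], "turn": 0}, {"claw": -1, "travel": [0, 0, 0], "turn": 0}]'

```text
time: 10.08
ee_pos: [0.5187, 0.2376, 0.303]
tcp_rot: [-180.0, 0.1, 93.3]
wrist_force: [-3.4, -5.0, 8.5]
opening: 0.0166
```

```bash
cat > st.py <<'E'
import numpy as np
from workcell import status
o=status.get_obs();p=o['ee_pos'];d=(p[:2]-[.485,.2128])*1000
print(np.round(o['time'],2),np.round(p,4),'r',round(np.hypot(*d),1),'phi',round(np.degrees(np.arctan2(d[1],d[0]))-3.4,1),'F',np.round(o['wrist_force'],1),o['tcp_rot'],o['opening'])
y=np.radians(3.4);print('tx,ty cm',(d@[-np.sin(y),np.cos(y)])/10,(d@[np.cos(y),np.sin(y)])/10)
E
python3 st.py
```

```text
10.08 [0.5187 0.2376 0.303 ] r 41.8 phi 32.9 F [-3.4 -5.   8.5] [-1.79961338e+02  5.52484063e-02  9.33456967e+01] 0.016593336993284087
tx,ty cm 2.2750693761865657 3.5123416205643507
```

Request:
move_arm --commands '[{"claw": -1, "travel": [-1.2, 0.6, 0], "turn": 0}, {"claw": -1, "travel": [-1.3, 0.1, 0], "turn": 0}, {"claw": -1, "travel": [-1.4, -0.2, 0], "turn": 0}, {"claw": -1, "travel": [0, 0, 0], "turn": 0}]'

```text
time: 10.42
ee_pos: [0.5244, 0.1989, 0.3029]
tcp_rot: [-179.8, -0.1, 93.4]
wrist_force: [-9.8, 2.1, 4.7]
opening: 0.0161
```

```bash
python3 st.py
```

```text
10.42 [0.5244 0.1989 0.3029] r 41.8 phi -22.9 F [-9.8  2.1  4.7] [-1.79821356e+02 -6.51213252e-02  9.33652435e+01] 0.01612722357669705
tx,ty cm -1.6240901027067658 3.853665424454556
```

Request:
move_arm --commands '[{"claw": -1, "travel": [-1.1, -0.8, 0], "turn": 0}, {"claw": -1, "travel": [-0.9, -1.0, 0], "turn": 0}, {"claw": -1, "travel": [0, 0, 0], "turn": 0}]'

```text
time: 10.67
ee_pos: [0.5077, 0.1783, 0.3032]
tcp_rot: [-180.0, -0.0, 93.4]
wrist_force: [-2.2, 1.8, 2.7]
opening: 0.017
```

```bash
python3 st.py
```

```text
10.67 [0.5077 0.1783 0.3032] r 41.3 phi -60.1 F [-2.2  1.8  2.7] [-1.79992211e+02 -3.67815650e-02  9.33609483e+01] 0.017034911849060235
tx,ty cm -3.5802205484365146 2.062621439766759
```

Request:
move_arm --commands '[{"claw": -1, "travel": [-0.5, -1.3, 0], "turn": 0}, {"claw": -1, "travel": [0, 0, 0], "turn": 0}]'

```text
time: 10.83
ee_pos: [0.4954, 0.1729, 0.3032]
tcp_rot: [180.0, 0.0, 93.4]
wrist_force: [-0.9, -3.8, 4.5]
opening: 0.0167
```

```bash
python3 st.py
```

```text
10.83 [0.4954 0.1729 0.3032] r 41.2 phi -78.8 F [-0.9 -3.8  4.5] [1.79959442e+02 3.04166733e-02 9.33565308e+01] 0.01667477081585925
tx,ty cm -4.04321988657164 0.7970527378263237
```

Request:
move_arm --commands '[{"claw": -1, "travel": [-0.1, -0.5, 0], "turn": 0}, {"claw": -1, "travel": [0, 0, 0], "turn": 0}]'

```text
time: 11.0
ee_pos: [0.491, 0.172, 0.3031]
tcp_rot: [179.9, 0.0, 93.4]
wrist_force: [0.6, -5.0, 5.6]
opening: 0.0165
```

Request:
move_arm --commands '[{"claw": -1, "travel": [0, -0.2, 0], "turn": 0}, {"claw": -1, "travel": [0, 0, 0], "turn": 0}]'

```text
time: 11.17
ee_pos: [0.4893, 0.1718, 0.3031]
tcp_rot: [179.9, 0.1, 93.4]
wrist_force: [1.0, -5.9, 5.8]
opening: 0.0167
```

Request:
move_arm --commands '[{"claw": -1, "travel": [0, -0.2, 0], "turn": 0}, {"claw": -1, "travel": [0, 0, 0], "turn": 0}]'

```text
time: 11.33
ee_pos: [0.4873, 0.1716, 0.3031]
tcp_rot: [179.9, 0.1, 93.4]
wrist_force: [2.6, -6.6, 6.3]
opening: 0.0168
```

Request:
move_arm --commands '[{"claw": -1, "travel": [-0.1, -0.1, 0], "turn": 0}, {"claw": -1, "travel": [0, 0, 0], "turn": 0}]'

```text
time: 11.5
ee_pos: [0.4864, 0.171, 0.3029]
tcp_rot: [180.0, -0.0, 93.4]
wrist_force: [1.8, -0.9, 5.0]
opening: 0.0165
```

Request:
move_arm --commands '[{"claw": -1, "travel": [0, -0.1, 0], "turn": 0}, {"claw": -1, "travel": [0, 0, 0], "turn": 0}]'

```text
time: 11.67
ee_pos: [0.4857, 0.1711, 0.303]
tcp_rot: [179.9, -0.0, 93.4]
wrist_force: [4.8, -1.3, 3.6]
opening: 0.0168
```

Request:
move_arm --commands '[{"claw": -1, "travel": [0, -0.1, 0], "turn": 0}, {"claw": -1, "travel": [0, 0, 0], "turn": 0}]'

```text
time: 11.83
ee_pos: [0.4851, 0.1711, 0.3031]
tcp_rot: [179.8, -0.0, 93.4]
wrist_force: [7.3, -0.7, 1.5]
opening: 0.0165
```

Request:
move_arm --commands '[{"claw": -1, "travel": [0, -0.1, 0], "turn": 0}, {"claw": -1, "travel": [0, 0, 0], "turn": 0}]'

```text
time: 12.0
ee_pos: [0.4845, 0.1711, 0.3032]
tcp_rot: [179.7, -0.0, 93.4]
wrist_force: [13.5, -0.6, 1.5]
opening: 0.0167
```

Request:
move_arm --commands '[{"claw": -1, "travel": [0, -0.1, 0], "turn": 0}, {"claw": -1, "travel": [0, 0, 0], "turn": 0}]'

```text
time: 12.17
ee_pos: [0.4839, 0.171, 0.3034]
tcp_rot: [179.6, -0.0, 93.4]
wrist_force: [14.8, 0.6, 0.0]
opening: 0.017
```

```bash
python3 st.py;python3 look.py w13 wrist
```

```text
12.17 [0.4839 0.171  0.3034] r 41.8 phi -94.9 F [14.8  0.6  0. ] [ 1.79643851e+02 -2.67022959e-02  9.33722148e+01] 0.016984845635210934
tx,ty cm -4.162401110656437 -0.3560593616504651
[0.47999043 0.25264318 0.27390912] [-18.4651117   -0.44135762   3.34007586] 12.2167 [0.4839311  0.17103216 0.30331384] [ 1.94807407e+01 -1.07680083e+00 -7.35126727e+00  8.33846634e+01
 -7.44360938e-02  1.06108547e+02] [ 1.79651860e+02 -2.30643127e-02  9.33720426e+01] [14.90052447 -0.20380909  0.30331544]
```

View pics/w13.png

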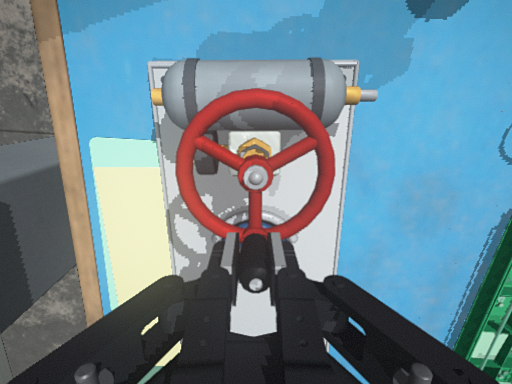

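The wheel is against its stop: the force rises about 15 N with no handle movement, and the spoke points at station -y (255,240). I'll release that preload and wind anticlockwise about the fitted centre.

Request:
move_arm --commands '[{"claw": -1, "travel": [0, 0.4, 0], "turn": 0}, {"claw": -1, "travel": [0, 0, 0], "turn": 0}]'

```text
time: 12.38
ee_pos: [0.4867, 0.1711, 0.3029]
tcp_rot: [180.0, -0.0, 93.4]
wrist_force: [2.4, -1.7, 7.3]
opening: 0.017
```

```bash
sed -i 's/\[.485,.2128\]/[.4841,.2129]/' st.py; python3 st.py; python3 arc.py -90 270 18
```

```text
12.38 [0.4867 0.1711 0.3029] r 41.9 phi -89.9 F [ 2.4 -1.7  7.3] [ 1.79960603e+02 -1.51248178e-02  9.33864601e+01] 0.017048955982072463
tx,ty cm -4.1921680748715335 0.007586690780549907
1 [0.3 1.4]
2 [0.7 1.3]
3 [1.1 0.9]
4 [1.4 0.5]
5 [1.4 0. ]
6 [ 1.4 -0.5]
7 [ 1.1 -0.9]
8 [ 0.7 -1.3]
9 [ 0.3 -1.4]
10 [-0.3 -1.4]
11 [-0.7 -1.3]
12 [-1.1 -0.9]
13 [-1.4 -0.5]
14 [-1.4 -0. ]
15 [-1.4  0.5]
16 [-1.1  0.9]
17 [-0.7  1.3]
18 [-0.3  1.4]
```

Request:
move_arm --commands '[{"claw": -1, "travel": [0.3, 1.4, -0.1], "turn": 0}, {"claw": -1, "travel": [0.7, 1.3, 0], "turn": 0}, {"claw": -1, "travel": [1.1, 0.9, 0], "turn": 0}, {"claw": -1, "travel": [1.4, 0.5, 0], "turn": 0}, {"claw": -1, "travel": [1.4, 0, 0], "turn": 0}]'

```text
time: 12.8
ee_pos: [0.5249, 0.2226, 0.3035]
tcp_rot: [180.0, 0.0, 93.3]
wrist_force: [-2.0, -5.0, 3.6]
opening: 0.0169
```

```bash
python3 st.py
```

```text
12.8 [0.5249 0.2226 0.3035] r 42.0 phi 10.0 F [-2.  -5.   3.6] [1.79983436e+02 4.62998871e-02 9.33246123e+01] 0.016889581960920635
tx,ty cm 0.7300923020065694 4.133948959209934
```

Tracking well at φ = 10° and r = 42.0, with low forces.

Request:
move_arm --commands '[{"claw": -1, "travel": [1.4, -0.5, 0], "turn": 0}, {"claw": -1, "travel": [1.1, -0.9, 0], "turn": 0}, {"claw": -1, "travel": [0.7, -1.3, 0], "turn": 0}, {"claw": -1, "travel": [0.3, -1.4, 0], "turn": 0}, {"claw": -1, "travel": [-0.3, -1.4, 0], "turn": 0}]'

```text
time: 13.22
ee_pos: [0.4664, 0.2519, 0.3037]
tcp_rot: [179.9, 0.0, 93.4]
wrist_force: [6.5, -5.9, 2.6]
opening: 0.0168
```

```bash
python3 st.py
```

```text
13.22 [0.4664 0.2519 0.3037] r 42.8 phi 111.0 F [ 6.5 -5.9  2.6] [1.79946751e+02 6.77544592e-03 9.34491707e+01] 0.016829171301339662
tx,ty cm 4.0008922306881285 -1.533889493826086
```

Request:
move_arm --commands '[{"claw": -1, "travel": [-0.7, -1.3, -0.1], "turn": 0}, {"claw": -1, "travel": [-1.1, -0.9, 0], "turn": 0}, {"claw": -1, "travel": [-1.4, -0.5, 0], "turn": 0}, {"claw": -1, "travel": [-1.4, 0, 0], "turn": 0}]'

```text
time: 13.55
ee_pos: [0.4422, 0.2037, 0.3044]
tcp_rot: [179.9, -0.1, 93.5]
wrist_force: [11.4, 6.9, -3.8]
opening: 0.0168
```

```bash
python3 st.py
```

```text
13.55 [0.4422 0.2037 0.3044] r 42.9 phi -171.0 F [11.4  6.9 -3.8] [ 1.79930544e+02 -8.83507966e-02  9.34750418e+01] 0.01679569482759644
tx,ty cm -0.6677234606970817 -4.236060490132589
```

Request:
move_arm --commands '[{"claw": -1, "travel": [-1.4, 0.5, 0], "turn": 0}, {"claw": -1, "travel": [-1.1, 0.9, 0], "turn": 0}, {"claw": -1, "travel": [-0.7, 1.3, 0], "turn": 0}, {"claw": -1, "travel": [-0.3, 1.4, 0], "turn": 0}]'

```text
time: 13.88
ee_pos: [0.4855, 0.1706, 0.3045]
tcp_rot: [-179.9, -0.1, 93.4]
wrist_force: [-3.2, 8.5, 1.9]
opening: 0.0167
```

```bash
python3 st.py; python3 look.py w14 wrist
```

```text
13.88 [0.4855 0.1706 0.3045] r 42.3 phi -91.5 F [-3.2  8.5  1.9] [-1.79888809e+02 -5.49000535e-02  9.34078475e+01] 0.01668296490632031
tx,ty cm -4.229677059996899 -0.11054769740718687
[0.48127374 0.25220634 0.2751126 ] [-18.43672661   0.02439504   3.37661938] 13.9333 [0.48755861 0.17085425 0.30431648] [ 1.92905715e+01 -4.22930002e-01 -6.59327451e+00  8.38174887e+01
  9.87166129e-02  1.05900859e+02] [-1.79984655e+02 -9.82728059e-02  9.33897096e+01] [-1.71407997 -1.60200021  6.46722149]
```

View pics/w14.png

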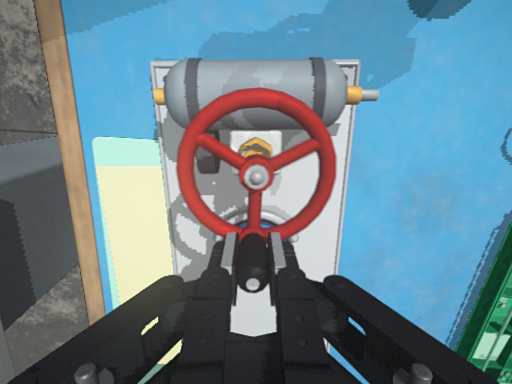

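One full turn is done and the spoke is back at station -y. On to the second turn, with 1 mm less swing on the left side.

Request:
move_arm --commands '[{"claw": -1, "travel": [0.3, 1.4, 0], "turn": 0}, {"claw": -1, "travel": [0.7, 1.3, 0], "turn": 0}, {"claw": -1, "travel": [1.1, 0.9, 0], "turn": 0}, {"claw": -1, "travel": [1.4, 0.5, 0], "turn": 0}, {"claw": -1, "travel": [1.4, 0, 0], "turn": 0}]'

```text
time: 14.35
ee_pos: [0.5248, 0.2226, 0.3049]
tcp_rot: [179.9, 0.1, 93.3]
wrist_force: [-2.6, -3.8, 4.1]
opening: 0.0165
```

Request:
move_arm --commands '[{"claw": -1, "travel": [1.4, -0.5, -0.1], "turn": 0}, {"claw": -1, "travel": [1.1, -0.9, 0], "turn": 0}, {"claw": -1, "travel": [0.7, -1.3, 0], "turn": 0}, {"claw": -1, "travel": [0.3, -1.3, 0], "turn": 0}, {"claw": -1, "travel": [-0.3, -1.4, 0], "turn": 0}]'

```text
time: 14.77
ee_pos: [0.467, 0.2519, 0.3054]
tcp_rot: [180.0, -0.0, 93.5]
wrist_force: [5.7, -3.4, -0.0]
opening: 0.0163
```

```bash
python3 st.py
```

```text
14.77 [0.467  0.2519 0.3054] r 42.6 phi 110.2 F [ 5.7 -3.4 -0. ] [ 1.79979056e+02 -4.07872600e-03  9.34570929e+01] 0.01629848122704793
tx,ty cm 3.9992550863690384 -1.4738334801085669
```

Request:
move_arm --commands '[{"claw": -1, "travel": [-0.7, -1.3, 0], "turn": 0}, {"claw": -1, "travel": [-1.1, -0.9, 0], "turn": 0}, {"claw": -1, "travel": [-1.4, -0.5, 0], "turn": 0}, {"claw": -1, "travel": [-1.4, 0, 0], "turn": 0}]'

```text
time: 15.1
ee_pos: [0.4425, 0.2034, 0.3058]
tcp_rot: [180.0, -0.1, 93.5]
wrist_force: [7.9, 4.6, -0.5]
opening: 0.0167
```

Request:
move_arm --commands '[{"claw": -1, "travel": [-1.4, 0.5, 0], "turn": 0}, {"claw": -1, "travel": [-1.1, 0.8, 0], "turn": 0}, {"claw": -1, "travel": [-0.7, 1.3, 0], "turn": 0}, {"claw": -1, "travel": [-0.3, 1.0, 0], "turn": 0}, {"claw": -1, "travel": [0, 0, 0], "turn": 0}]'

```text
time: 15.52
ee_pos: [0.4827, 0.1705, 0.3058]
tcp_rot: [180.0, -0.1, 93.4]
wrist_force: [1.1, 4.0, 5.5]
opening: 0.0167
```

```bash
python3 st.py
```

```text
15.52 [0.4827 0.1705 0.3058] r 42.4 phi -95.3 F [1.1 4.  5.5] [ 1.79982312e+02 -1.18779584e-01  9.33654607e+01] 0.01667124520924882
tx,ty cm -4.226049733006098 -0.3888745695997884
```

Request:
move_arm --commands '[{"claw": -1, "travel": [0.1, 0.4, 0], "turn": 0}, {"claw": -1, "travel": [0, 0, 0], "turn": 0}, {"claw": -1, "travel": [0, 0, 0], "turn": 0}]'

```text
time: 15.77
ee_pos: [0.4857, 0.1714, 0.306]
tcp_rot: [180.0, 0.1, 93.4]
wrist_force: [1.0, -3.6, 6.0]
opening: 0.0167
```

```bash
python3 st.py; python3 look.py w15 wrist;python3 st.py
python3 - <<'E'
from h import *
import pickle
def f(n):
    P=pickle.load(open(n+'.pkl','rb'));im=cv2.imread(f'pics/{n}.png');hsv=cv2.cvtColor(im,cv2.COLOR_BGR2HSV)
    red=(((hsv[...,0]<8)|(hsv[...,0]>172))&(hsv[...,1]>130)).astype('uint8');red[240:]=0
    k=red.copy();cs,_=cv2.findContours(k,cv2.RETR_CCOMP,cv2.CHAIN_APPROX_NONE)
    ct=max(cs,key=cv2.contourArea);w=plane(P,cv2.convexHull(ct).reshape(-1,2),.119)[:,:2]
    hub=plane(P,[{'w13':(255,177),'w14':(257,177)}.get(n,(256,177))],.132)
    # spoke directions: red pixels at radius 15..33mm
    v,u=np.nonzero(red);q=plane(P,np.c_[u,v],.119)[:,:2]
    A=np.c_[2*w,np.ones(len(w))];s=np.linalg.lstsq(A,(w**2).sum(1),rcond=None)[0][:2]
    d=q-s;r=np.hypot(*d.T);m=(r>.018)&(r<.033);a=np.arctan2(d[m,1],d[m,0])
    print(n,s,'spokes phase mod120',np.degrees(np.angle(np.exp(3j*a).mean()))/3)
for n in('w13','w14','w15'):f(n)
E
```

```text
15.77 [0.4857 0.1714 0.306 ] r 41.6 phi -91.1 F [ 1.  -3.6  6. ] [1.79989614e+02 6.92179159e-02 9.33562378e+01] 0.016690874387803544
tx,ty cm -4.155681730683391 -0.08301346519698931
[0.48165958 0.25291345 0.27645698] [-18.55854077  -0.09826572   3.32620622] 15.8167 [0.48571592 0.17137273 0.30602233] [ 1.94492438e+01 -6.36504020e-01 -6.61717921e+00  8.40213538e+01
 -6.98142137e-02  1.06091886e+02] [1.79982599e+02 6.76411828e-02 9.33573486e+01] [ 1.81384032 -3.71519642  4.9180467 ]
15.82 [0.4857 0.1714 0.306 ] r 41.6 phi -91.2 F [ 1.8 -3.7  4.9] [1.79982599e+02 6.76411828e-02 9.33573486e+01] 0.01622002900168836
tx,ty cm -4.155000648195366 -0.084975792033782
w13 [0.4849 0.2129] spokes phase mod120 32.983991061731714
w14 [0.4854 0.2125] spokes phase mod120 30.672264401046608
w15 [0.4849 0.2121] spokes phase mod120 32.80261579486378
```

View pics/w15.png

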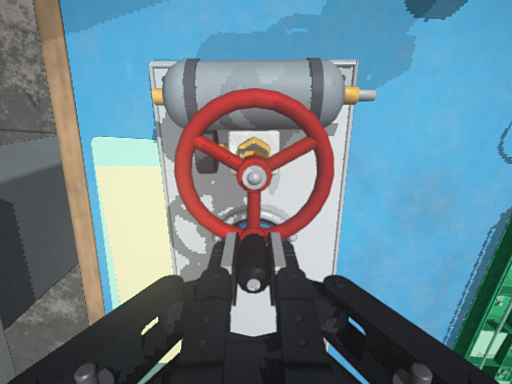

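```bash
cat > ph.py <<'E'
from h import *
import pickle,sys
def f(n,zw):
    P=pickle.load(open(n+'.pkl','rb'));im=cv2.imread(f'pics/{n}.png');hsv=cv2.cvtColor(im,cv2.COLOR_BGR2HSV)
    red=(((hsv[...,0]<8)|(hsv[...,0]>172))&(hsv[...,1]>130)).astype('uint8');red[236:]=0
    ct=max(cv2.findContours(red,cv2.RETR_EXTERNAL,cv2.CHAIN_APPROX_NONE)[0],key=cv2.contourArea)
    w=plane(P,ct.reshape(-1,2),zw)[:,:2]
    w=w[w[:,1]>.19]
    A=np.c_[2*w,np.ones(len(w))];s=np.linalg.lstsq(A,(w**2).sum(1),rcond=None)[0];c=s[:2]
    v,u=np.nonzero(red);q=plane(P,np.c_[u,v],zw)[:,:2];d=q-c;r=np.hypot(*d.T);a=np.degrees(np.arctan2(d[:,1],d[:,0]))
    out=[]
    for t in(-86.6,33.4,153.4):
        m=(r>.019)&(r<.034)&(abs((a-t+180)%360-180)<25);b=(a[m]-t+180)%360-180;out.append(b.mean())
    E=[]
    sat=hsv[...,1].astype(int)
    # right edge of the deck: columns 325..375, rows 110..230 ; blue outside
    for row in range(115,235):
        x=np.nonzero(sat[row,335:380]>100)[0]
        if len(x):E.append((335+x[0]-.5,row))
    e=plane(P,E,.010)
    vx,vy,_,_=cv2.fitLine((e[:,:2]*1000).astype('float32'),cv2.DIST_HUBER,0,.01,.01).ravel()
    print(n,c,'r',np.sqrt(s[2]+c@c),'spokes-(..)',np.round(out,2),'mean',round(np.mean(out[1:]),2),'deck edge',round(np.degrees(np.arctan2(vy,vx))%180-93.4,2))
for n,z in zip(sys.argv[1::2],sys.argv[2::2]):f(n,float(z))
E
python3 ph.py w13 .118 w14 .1195 w15 .121
```

```text
w13 [0.4849 0.2127] r 0.04656833770503016 spokes-(..) [-0.47 -0.22 -0.6 ] mean -0.41 deck edge 0.3
w14 [0.4854 0.2128] r 0.0463403187590348 spokes-(..) [-2.66 -2.9  -2.62] mean -2.76 deck edge 0.24
w15 [0.4848 0.2127] r 0.04652699031819823 spokes-(..) [-0.49 -0.53 -0.77] mean -0.65 deck edge 0.3
```

Request:
move_arm --commands '[{"claw": -1, "travel": [-0.05, 0.05, 0], "turn": 0}, {"claw": -1, "travel": [0, 0, 0], "turn": 0}, {"claw": -1, "travel": [0, 0, 0], "turn": 0}]'

```text
time: 16.07
ee_pos: [0.486, 0.1711, 0.3059]
tcp_rot: [-180.0, 0.0, 93.4]
wrist_force: [-0.4, -1.2, 5.9]
opening: 0.0171
```

```bash
python3 look.py w16 wrist;python3 st.py; python3 ph.py w16 .121; python3 look.py s16 scene; python3 look.py t16 top;  python3 -c "
import cv2,numpy as np
a=cv2.imread('pics/s16.png')[100:240,160:300];b=cv2.imread('pics/t16.png')[170:270,170:310]
a=cv2.resize(a,(400,400),interpolation=cv2.INTER_CUBIC);b=cv2.resize(b,(400,286),interpolation=cv2.INTER_CUBIC)
b=cv2.copyMakeBorder(b,0,114,0,0,cv2.BORDER_CONSTANT)
cv2.imwrite('pics/st16.png',np.hstack([a,b]))"
```

```text
[0.48183397 0.2526967  0.27646273] [-18.50559761  -0.06631497   3.34864749] 16.1167 [0.48596298 0.17111521 0.30593597] [ 1.94002463e+01 -6.00543852e-01 -6.59104794e+00  8.40368485e+01
 -1.05163857e-02  1.06019882e+02] [-1.79976612e+02  1.76565138e-02  9.33803701e+01] [-0.42744162 -1.26707131  5.3767241 ]
16.12 [0.486  0.1711 0.3059] r 41.8 phi -90.8 F [-0.4 -1.3  5.4] [-1.79976612e+02  1.76565138e-02  9.33803701e+01] 0.01670848740042586
tx,ty cm -4.18217264536247 -0.06184009069383297
w16 [0.4848 0.2127] r 0.046541111526162665 spokes-(..) [-0.31 -0.44 -0.67] mean -0.56 deck edge 0.3
[-0.00276568 -0.72942258  0.6308815 ] [ 61.65097349  -0.60266215 -33.37721609] 16.1667 [0.48595553 0.17113611 0.30595306] [ 1.94029118e+01 -6.02014198e-01 -6.59062119e+00  8.40364866e+01
 -1.14337983e-02  1.06023125e+02] [-1.79979037e+02  1.79160683e-02  9.33797927e+01] [-0.32296034 -1.08896375  6.41330123]
[0.25991214 0.02497995 1.73048947] [  9.66813624   0.33812006 -89.91356054] 16.2167 [0.4859706  0.1711477  0.30596307] [ 1.94034461e+01 -6.01898964e-01 -6.58940268e+00  8.40338137e+01
 -1.08548729e-02  1.06020945e+02] [-1.79982506e+02  1.63166346e-02  9.33825059e+01] [-0.67518438 -1.6403946   4.90054591]
```

View pics/st16.png

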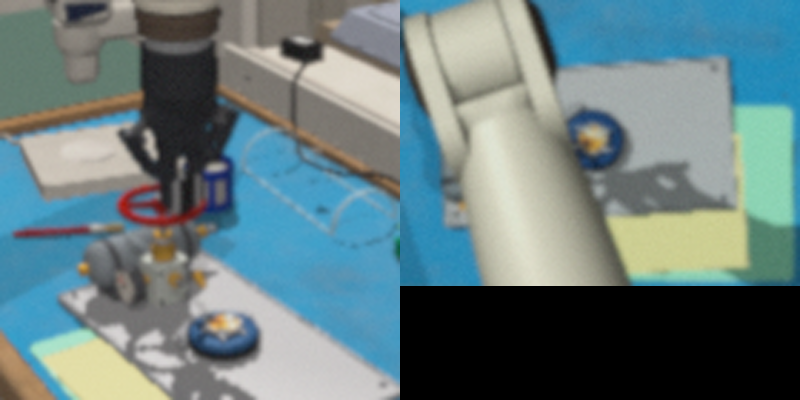

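Request:
move_arm --commands '[{"claw": -1, "travel": [0, 0.05, 0], "turn": 0}, {"claw": -1, "travel": [0, 0, 0], "turn": 0}, {"claw": -1, "travel": [0, 0, 0], "turn": 0}, {"claw": -1, "travel": [0, 0, 0], "turn": 0}]'

```text
time: 16.55
ee_pos: [0.4864, 0.1712, 0.3059]
tcp_rot: [-180.0, 0.0, 93.4]
wrist_force: [-1.2, -1.7, 6.0]
opening: 0.0165
```

```bash
python3 look.py w17 wrist;python3 st.py; python3 ph.py w17 .121; python3 cush.py s16 220 200 258 228; python3 cush.py t16 225 205 252 232; python3 cush.py w9 220 185 285 240
python3 - <<'E'
from h import *
import pickle
for n,b in (('w9',(300,185)),):
    P=pickle.load(open('w9.pkl','rb'));print('watch w9',plane(P,[(254.5,213.5)],.0335))
P=pickle.load(open('s16.pkl','rb'));print('watch scene',plane(P,[((222+.5)/400*140+160-.5,(324+.5)/400*140+100-.5)],.0335))
P=pickle.load(open('t16.pkl','rb'));print('watch top',plane(P,[((593-400+.5)*140/400+170-.5,(140+.5)*100/286+170-.5)],.0335))
E
```

```text
[0.48220296 0.2527214  0.27643795] [-18.5096955   -0.04876193   3.3520505 ] 16.6 [0.48634568 0.17115554 0.30594202] [ 1.93894121e+01 -5.40984760e-01 -6.53130483e+00  8.40509947e+01
 -6.19829505e-03  1.06005663e+02] [-1.79961996e+02  1.73498439e-02  9.33837566e+01] [-1.51066443 -0.8410713   5.30498549]
16.6 [0.4863 0.1712 0.3059] r 41.8 phi -90.3 F [-1.5 -0.8  5.3] [-1.79961996e+02  1.73498439e-02  9.33837566e+01] 0.016811734838722163
tx,ty cm -4.180416803458009 -0.023398784934121647
w17 [0.4848 0.2127] r 0.046527470202018896 spokes-(..) [-0.26 -0.15 -0.33] mean -0.24 deck edge 0.3
cushion 482.9771423339844 91.37786865234375 34.72274398803711
cushion 502.6917724609375 88.97106170654297 31.431516647338867
cushion 506.0626525878906 100.99983978271484 29.448867797851562
watch w9 [[0.4939 0.1018 0.0335]]
watch scene [[0.4883 0.0976 0.0335]]
watch top [[0.4887 0.0963 0.0335]]
```

```bash
python3 -c "
from workcell import bot
print(bot.job_done())"
```

```text
the job is handed in; nothing more can be done
None
```

The job is done and handed in at about 16.6 s of the 72 s allowed. The cushion is home in the rest, and the valve is two turns open with the gripper still holding the handle.

**Cushion:** I pushed it flat along the deck with both fingertips until it seated in the rod rest. It took about 10 N along the push with almost no sideways force. The wrist view before I backed off showed it seated in the arc, and the wrist, scene and top views afterwards agreed to within a few millimetres.

**Valve:** I wound it clockwise to the hard stop. The force rose to about 15 N there, with the handle on the nozzle side. I then backed it off two full turns in one unbroken grip.
- **Spoke angle:** it is within about 0.2° of the picture taken at the stop.
- **Tool position:** it is within about 0.5 mm (under 1° of wheel) of the unloaded stop position, 3 mm higher, as two turns should give.
- **Grip:** the gripper is set to 50 N, with about 1–2 N sideways and 5–6 N vertical on the wrist.

**Disagreement:** at the end the two valve checks differed by about 1°, so I set the wheel between them with two small nudges.

**Other things on the bench:** I made no contact with any of them, but I did not measure their positions again at the end.

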